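Clear and sort the embedding bench

TASK

Sort the things on the bench into their places: stand the larger specimen jar in the holder with the wider round well and the smaller jar in the one with the narrower well, put the two paraffin blocks into the two bays of the metal block tray, one in each and lengthwise along the tray, and lay the label roll flat in the shallow round dish. Keep the jars upright, and leave the empty steel mould that lies among them where it is.

Things in the scene. Friction and masses are not known exactly. Their poses are not given: they have to be found in the camera images.
- large_jar_c (a point): the larger specimen jar, white with a white screw lid, 72 mm tall; body 52 mm across up to 59 mm above its underside, lid 55 mm across. The point is its centre, 36 mm above the underside; z axis up. 50 to 100 g.
- small_jar_c (a point): the smaller specimen jar, white with a white screw lid, 60 mm tall; body 44 mm across up to 49 mm above its underside, lid 47 mm across. The point is its centre, 30 mm above the underside; z axis up. 40 to 75 g.
- block_a_c (a point): one paraffin block (two alike, interchangeable): green cassette 28 (own x) x 41 mm (own y), from 8 to 13 mm above the underside, filled with white wax, on a narrower wax foot 20 x 30 mm; 13 mm tall in all. Grasp across the 28 mm, fingertips about 7 mm above the bench, so that they hold the cassette. Point: its centre, 6.5 mm above the underside; z up. About 14 g.
- block_b_c (a point): the other paraffin block (two alike, interchangeable): green cassette 28 (own x) x 41 mm (own y), from 8 to 13 mm above the underside, filled with white wax, on a narrower wax foot 20 x 30 mm; 13 mm tall in all. Grasp across the 28 mm, fingertips about 7 mm above the bench, so that they hold the cassette. Point: its centre, 6.5 mm above the underside; z up. About 14 g.
- label_roll_c (a point): roll of white labels lying flat, 58 mm across and 25 mm tall, with a brown core (the core's hole is not open to fingers: grasp across the 58 mm, fingertips 9 mm or more above its underside). The point is its centre, 12.5 mm above the underside; z axis up. About 45 g.
- mould_c (a point): empty stainless base mould, 30 x 39 x 12 mm, lying loose among the things to be sorted; it is not to be sorted but left where it lies. The point is its centre, 6 mm above the bench.
- wide_holder: grey square jar holder, 84 x 84 x 20 mm, fixed to the bench, with one round well 66 mm across in its middle, 16 mm deep (well floor 4 mm above the bench). Origin: centre of its underside, on the well's axis; z up.
- narrow_holder: grey square jar holder, 72 x 72 x 20 mm, fixed to the bench, with one round well 54 mm across in its middle, 16 mm deep (well floor 4 mm above the bench). Origin: centre of its underside, on the well's axis; z up.
- block_tray: low oblong dark metal tray, 125 (own x) x 52 mm (own y), fixed, with two open bays end to end, centred 30 mm either way from the origin along own x, each 55 x 42 mm inside. Floor 3 mm, rim and rib between the bays 7 mm above the bench. A block's wax foot stands on the floor, its cassette stays above the rim. Origin: centre of the underside; z up.
- roll_dish: shallow round dark metal dish, 88 mm across outside, about 78 mm inside, fixed to the bench; floor 3 mm and rim 8 mm above the bench. Origin: centre of its underside; z up.
Things that resemble listed ones, but are neither listed nor needed, are in the scene too. Leave any red look-alike of the part that bears small_jar_c alone.

How it is judged:
By the outcome, as a careful person would: the job done as asked, in the order asked, and still so for the second after the job is handed in, with the robot touching nothing.
It also fails if it takes over 102 s, if anything falls off the work surface, if the arm or the gripper's body presses on something with over 40 N, if the wrist force passes 120 N, or if a joint passes its speed limit or range.

ROBOT

A 6-joint arm with a two-finger parallel gripper is mounted at the origin on the work surface; the furniture and walls round the work are solid. World frame = base frame: x ahead of the robot, y to its left, z up, the work surface at z = 0. Lengths are in m, angles in rad, forces in N, time in s.
With the tool pointing down it reaches from about 0.275 to 0.825 m from the base axis. Payload 4.9 kg.
Tool frame: the origin (TCP) lies on the front face of the gripper's body, between the roots of the fingers; the fingertips stand 73 mm ahead of it and the grasp point (between the pads) lies 54 mm ahead of it (env.grip_point_offset is the distance from the TCP to the grasp point, in m); z points along the fingers, y is the line along which they close (so a half turn about z gives the same grasp; the last joint's range is limited). The gripper opens to 85 mm and grips with 20 to 120 N. Pads are 22 mm wide; open, the fingers measure 114 mm over their backs; the gripper's body (76 mm by 85 mm) begins 54 mm behind the grasp point. The pads swing forward as they close: fully open they stand 13 mm farther back than shut.
Start: joints at [1.191, 0.326, -0.193, 1.052, 0, 1.437], TCP at [0.134, 0.533, 0.304] pointing down, gripper open.
Joint ranges: [-2.65, 2.65], [-0.97, 1.79], [-1.3, 1.35], [-1.93, 2.1], [-1.47, 1.37], [-3.14, 3.14]. Speed limits (rad/s): [2.57, 2.57, 3.14, 3.14, 3.14, 3.14].

INTERFACE

Orientations are given as a rotation vector (axis times angle).
In Python, from bench import env gives the robot as it stands.
- The arm moves only by the shell command python3 -m inch 'ROWS' [OPENING] [FORCE]. ROWS is JSON, a list that holds one entry, the list of rows, each a list of 4 numbers: the shift along the tool's x, y, z in mm, then the turn about the tool's z in rad. A call has 1 to 5 rows; each row is the pose to reach, as a shift and turn from the pose commanded when the call began, along the tool's axes at that moment; what a row does not reach only later rows make up. A row lasts 1/8 s, in which the tool goes at most 62.5 mm and 10.7 degrees, less where a joint would pass 70% of its speed; a pose out of reach is approached as far as the arm can. A call with a gripper value outside its range is refused whole. OPENING is the closure in counts, from 0 (fully open) to 255 (shut), set as the call begins (- or left out, the last holds). The fingers move at their own pace and stop on an object; FORCE is the grip in N (left out, the last holds). Time passes only in rows, so rows that repeat a pose let the fingers close. It gives the time, the measured TCP pose, the force, the opening and the grip force at its end, in the units of the state.
- env.get_state(): the state, without advancing time (a new reading comes with each control period).
- env.read_camera(name): name is "side" or "top" or "wrist"; returns (picture, depth): 480x640x3 uint8, blue, green, red; 480x640 float32, m along the optical axis (not along the pixel's ray), 0 where there is no reading.
- env.camera_params(name): a dict with "fovy" (degrees; the focal length in pixels is half the picture's height over the tangent of half this angle, whatever the lens; pixels are square), "cx", "cy" (the principal point, pixels), "view" (4x4, takes a point from world to camera coordinates). Camera axes: x right, y down, z forward; pixel columns grow to the right and rows downward; lengths in m; the calibration is good to about 2 mm. A picture is of the moment at which its call begins: read the wrist's pose just before it. camera_params takes no time and is no camera call; for the wrist camera it gives the pose at the moment of the call.
- env.hand_in(): hands the job in; it is judged then, once.
The state is a dict: "t": time; "joint_pos": joint angles; "joint_vel": joint speeds; "joint_efforts": joint torques, N m; "tcp_pos": TCP position; "ee_rot": TCP orientation; "wrist_force": force on the tool from outside, world axes, zero at the start; "moment": the same for the moment, N m; "opening": finger opening in m; "grip_force": force on a finger pad.
Only numpy, scipy, OpenCV 4.12 (cv2) and the standard library are available. Lean on these libraries where they do the work, as an engineer would, in place of code of your own. Each camera call takes 0.05 s, during which the arm holds its last target. There are 200 camera calls.

## Working session

There is one attempt and no reset: what is moved stays moved. The work goes in short steps, Python scripts to look and compute and a shell command to move; the robot and the scene stay as the last step left them, time stands still between calls to the robot, and variables do not carry over. Pictures are saved under pics/ and viewed, at most 14 in all, crops included, and the job is handed in when it is done.

```bash
ls; mkdir -p pics; python3 - <<'E'
from bench import env
import cv2, numpy as np
s=env.get_state()
print(s['t'],s['tcp_pos'],s['ee_rot'],s['opening'])
for n in ("top","side","wrist"):
    p=env.camera_params(n); im,d=env.read_camera(n)
    cv2.imwrite(f'pics/{n}0.png',im); np.savez(f'{n}0.npz',im=im,d=d,view=p['view'],fovy=p['fovy'],cx=p['cx'],cy=p['cy'])
    print(n,p)
E
```

```text
pics
0.0 [0.13364479 0.53302636 0.30310086] [-3.85084439e-01 -3.11743265e+00  2.67531350e-03] 0.08520150957328183
top {'fovy': 44.14073658769358, 'cx': 326.575385028644, 'cy': 238.23639544378094, 'view': array([[-2.37802836e-02, -9.99710175e-01, -3.75018766e-03,
         8.74171688e-04],
       [-9.74735242e-01,  2.40192393e-02, -2.22068197e-01,
         4.90108886e-01],
       [ 2.22093913e-01, -1.62540464e-03, -9.75023924e-01,
         9.06417928e-01],
       [ 0.00000000e+00,  0.00000000e+00,  0.00000000e+00,
         1.00000000e+00]])}
side {'fovy': 52.44846786574594, 'cx': 315.34962966237214, 'cy': 241.60837257071995, 'view': array([[-0.96567343, -0.2596465 ,  0.00764955,  0.4301989 ],
       [-0.09740897,  0.33466821, -0.93728794,  0.10805312],
       [ 0.24080347, -0.90585919, -0.3484721 ,  0.80653015],
       [ 0.        ,  0.        ,  0.        ,  1.        ]])}
wrist {'fovy': 65.442555682244, 'cx': 323.91046083572974, 'cy': 232.46952482662053, 'view': array([[ 2.42439843e-01,  9.70166220e-01, -6.53903050e-04,
        -5.49693533e-01],
       [ 9.27079251e-01, -2.31473878e-01,  2.94862522e-01,
        -3.91232879e-02],
       [ 2.85914297e-01, -7.20926437e-02, -9.55539463e-01,
         3.78967359e-01],
       [ 0.00000000e+00,  0.00000000e+00,  0.00000000e+00,
         1.00000000e+00]])}
```

View pics/top0.png

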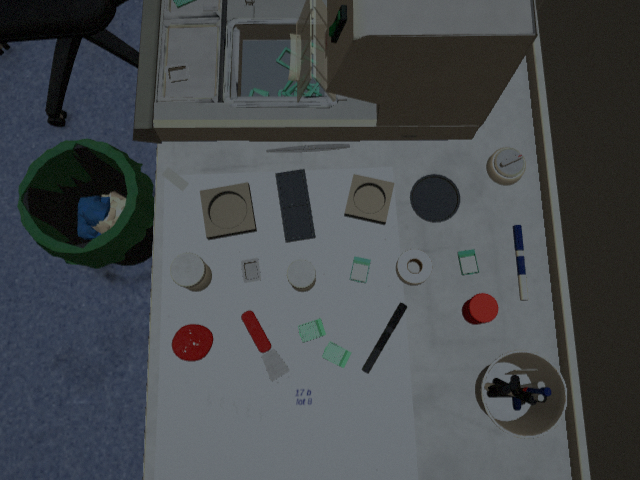

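View pics/side0.png

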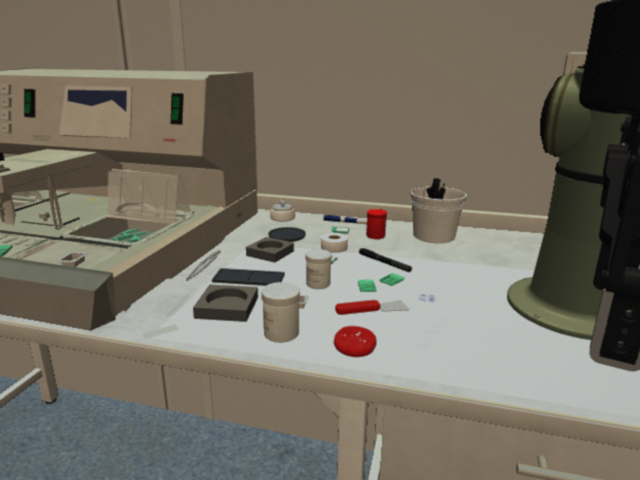

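The top view shows these possible targets:
- **Large jar:** (188,270).
- **Small jar:** (301,275). The red look-alike is at (480,308).
- **Blocks:** green pieces at (360,270), (469,262), (312,330) and (337,354). Two of these must be decoys.
- **Label roll:** (414,266). The cap-like item at (506,166) could be mistaken for it.
- **Mould:** (251,270).
- **Fixtures:** holders at (228,210) and (369,198), tray at (295,205), dish at (435,198).

I'll check the choice in a close crop.

```bash
cat > h.py <<'E'
import numpy as np, cv2
def f(fovy): return 240/np.tan(np.radians(fovy)/2)
def ray(P,uv,z):
    V=np.array(P['view']);R=V[:3,:3];c=-R.T@V[:3,3];k=f(float(P['fovy']))
    uv=np.atleast_2d(uv).astype(float)
    d=np.c_[(uv[:,0]-P['cx'])/k,(uv[:,1]-P['cy'])/k,np.ones(len(uv))]@R
    return c+d*((z-c[2])/d[:,2])[:,None]
def cloud(P,d):
    V=np.array(P['view']);R=V[:3,:3];c=-R.T@V[:3,3];k=f(float(P['fovy']))
    v,u=np.mgrid[:480,:640]
    X=np.stack([(u-P['cx'])/k*d,(v-P['cy'])/k*d,d],-1)
    return X@R+c
E
python3 - <<'E'
import numpy as np,cv2
from h import *
P=np.load('top0.npz');im=P['im'];W=cloud(P,P['d'])
c=cv2.resize(im[165:375,150:510],None,fx=2.2,fy=2.2,interpolation=cv2.INTER_CUBIC)
cv2.imwrite('pics/crop0.png',cv2.convertScaleAbs(c,alpha=1.5))
hsv=cv2.cvtColor(im,cv2.COLOR_BGR2HSV)
g=cv2.inRange(hsv,(65,60,60),(95,255,255));g=cv2.morphologyEx(g,cv2.MORPH_CLOSE,np.ones((9,9)))
g[:160]=0
for cn in cv2.findContours(g,0,2)[0]:
    if cv2.contourArea(cn)<100 or cn[:,0,0].min()<155: continue
    print('green',cv2.minAreaRect(cn)[0],cv2.minAreaRect(ray(P,cn[:,0],.013)[:,:2].astype(np.float32)*1000))
# height comps
Z=W[...,2];print('bench z',np.median(Z[380:470,200:400]))
m=((Z>.004)&(Z<.09)&(P['d']>0)).astype(np.uint8)*255;m[:155]=0;m[:,:158]=0
for cn in cv2.findContours(m,0,2)[0]:
    if cv2.contourArea(cn)<80: continue
    mm=np.zeros_like(m);cv2.drawContours(mm,[cn],-1,255,-1);z=Z[(mm>0)&(m>0)]
    h=np.percentile(z,90)
    print('obj',np.round(cv2.minAreaRect(cn)[0]),'z90 %.4f'%h,[np.round(x,1) for x in cv2.minAreaRect(ray(P,cn[:,0],h)[:,:2].astype(np.float32)*1000)])
E
```

```text
green (335.8999938964844, 354.20001220703125) ((306.0169982910156, -21.655424118041992), (40.71643829345703, 28.003828048706055), 62.36086654663086)
green (311.0917663574219, 330.47247314453125) ((345.12591552734375, 17.96733856201172), (30.30464744567871, 41.20044708251953), 15.533413887023926)
bench z 0.000826082983861276
obj [481. 389.] z90 0.0659 [array([ 248.3, -240.2]), array([21.5, 75.5]), np.float64(81.7)]
obj [521. 394.] z90 0.0826 [array([ 240.5, -294.2]), array([110.2, 110.7]), np.float64(37.2)]
obj [192. 342.] z90 0.0192 [array([330.8, 211.4]), array([61.9, 63.7]), np.float64(53.6)]
obj [257. 333.] z90 0.0156 [array([344.1, 107.2]), array([77.5, 25.4]), np.float64(26.8)]
obj [384. 337.] z90 0.0164 [array([ 332.7, -101.7]), array([ 17.5, 131.1]), np.float64(57.3)]
obj [480. 310.] z90 0.0630 [array([ 367.9, -248. ]), array([46. , 57.9]), np.float64(30.0)]
obj [302. 275.] z90 0.0627 [array([429.2,  30.1]), array([51.8, 45.5]), np.float64(25.4)]
obj [250. 270.] z90 0.0145 [array([447.1, 117.6]), array([40.1, 29.3]), np.float64(8.3)]
obj [360. 270.] z90 0.0151 [array([443.6, -
[... 259 characters left out ...]
ay([ 444.1, -154. ]), array([59.3, 60.3]), np.float64(88.6)]
obj [520. 263.] z90 0.0166 [array([ 450. , -333.8]), array([127.8,  18.8]), np.float64(1.3)]
obj [228. 211.] z90 0.0223 [array([549.8, 155.4]), array([91.9, 86.8]), np.float64(8.9)]
obj [435. 198.] z90 0.0097 [array([ 567.4, -199. ]), array([87.1, 86.6]), np.float64(89.7)]
obj [369. 199.] z90 0.0225 [array([565.2, -85.2]), array([72.5, 79.7]), np.float64(75.9)]
obj [296. 206.] z90 0.0089 [array([560.3,  40.8]), array([127.8,  56.2]), np.float64(7.6)]
obj [569. 317.] z90 0.0789 [array([ 366.5, -380.4]), array([497.9,  54.2]), np.float64(0.0)]
obj [506. 170.] z90 0.0443 [array([ 602.2, -315.8]), array([66.6, 55. ]), np.float64(88.6)]
```

View pics/crop0.png

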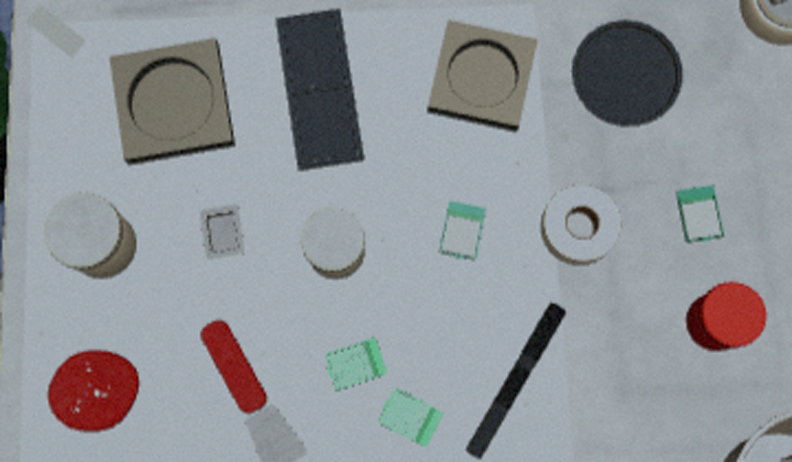

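The crop shows wax-filled blocks at top-image (360,270) and (469,262). The ones at (312,330) and (337,354) are empty all-green cassettes, so they are decoys. The red jar is a look-alike. Next I'll refine the positions and check how far out the machine's front is.

```bash
python3 - <<'E'
import numpy as np,cv2
from h import *
P=np.load('top0.npz');im=P['im'];W=cloud(P,P['d']);Z=W[...,2]
def obj(name,u,v,r,zlo,zhi,zp,circ=False):
    m=((Z>zlo)&(Z<zhi)).astype(np.uint8)*255
    b=np.zeros_like(m);b[v-r:v+r,u-r:u+r]=m[v-r:v+r,u-r:u+r]
    cn=max(cv2.findContours(b,0,2)[0],key=cv2.contourArea);X=(ray(P,cn[:,0],zp)[:,:2]*1000).astype(np.float32)
    a=cv2.minEnclosingCircle(X) if circ else cv2.minAreaRect(X)
    print(name,[np.round(t,1) for t in a])
obj('large',188,270,25,.066,.09,.072,True)
obj('small',301,273,25,.055,.08,.060,True)
obj('A',360,270,20,.0085,.03,.013); obj('B',469,262,20,.0085,.03,.013)
obj('roll',414,266,24,.018,.04,.025,True)
obj('wide',228,211,36,.015,.04,.02); obj('narrow',369,199,33,.015,.04,.02)
obj('tray',295,206,45,.005,.03,.007); obj('dish',435,198,34,.005,.02,.008,True)
hsv=cv2.cvtColor(im,cv2.COLOR_BGR2HSV)
for n,u,v in(('A',360,270),('B',469,262)):
    g=cv2.inRange(hsv,(65,70,40),(95,255,255));q=np.argwhere(g[v-22:v+22,u-22:u+22])+[v-22,u-22]
    q=q[:,::-1].astype(np.float32);print(n,len(q),[np.round(t,1) for t in cv2.minAreaRect((ray(P,q,.013)[:,:2]*1000).astype(np.float32))])
# well circles: depth lower inside holder
for n,u,v in(('wide',228,211),('narrow',369,199)):
    b=np.zeros((480,640),np.uint8);b[v-25:v+25,u-25:u+25]=((Z<.012)&(Z>.002)&(P['d']>0))[v-25:v+25,u-25:u+25]*255
    cn=max(cv2.findContours(b,0,2)[0],key=cv2.contourArea)
    print(n,'well',[np.round(t,1) for t in cv2.fitEllipse((ray(P,cn[:,0],.004)[:,:2]*1000).astype(np.float32))])
for lo in(.09,.15,.2):
    k=(Z>lo)&(W[...,0]>.5)&(P['d']>0)
    for y in(.2,.1,0,-.1,-.2):
        kk=k&(abs(W[...,1]-y)<.02); print(lo,y,np.round(np.percentile(W[kk][:,0],1),3) if kk.any() else None, np.round(Z[kk].max(),3) if kk.any() else None,end=' | ')
    print()
E
```

```text
large [array([440.7, 210.5]), np.float64(27.9)]
small [array([432.1,  31.3]), np.float64(23.7)]
A [array([444.2, -65.3]), array([28.3, 41.4]), np.float64(77.0)]
B [array([ 452.5, -247.1]), array([41.6, 29.5]), np.float64(7.2)]
roll [array([ 445.4, -154.8]), np.float64(29.8)]
wide [array([551.8, 157.3]), array([85.9, 84.4]), np.float64(9.2)]
narrow [array([566.4, -85.2]), array([71.9, 74.1]), np.float64(75.7)]
tray [array([561.5,  41.7]), array([126.6,  53.9]), np.float64(7.8)]
dish [array([ 568.8, -199.2]), np.float64(44.7)]
A 129 [array([444.7, -65.2]), array([27.9, 40.5]), np.float64(76.6)]
B 151 [array([ 453. , -247.5]), array([41.5, 29. ]), np.float64(7.0)]
wide well [array([555.9, 159.7]), array([61.8, 64.6]), np.float64(31.2)]
narrow well [array([570.6, -86.4]), array([49.7, 52.3]), np.float64(173.2)]
0.09 0.2 0.68 0.099 | 0.09 0.1 0.678 0.103 | 0.09 0 0.673 0.243 | 0.09 -0.1 0.666 0.357 | 0.09 -0.2 0.664 0.359 | 
0.15 0.2 None None | 0.15 0.1 None None | 0.15 0 0.671 0.243 | 0.15 -0.1 0.666 0.357 | 0.15 -0.2 0.664 0.359 | 
0.2 0.2 None None | 0.2 0.1 None None | 0.2 0 0.67 0.243 | 0.2 -0.1 0.666 0.357 | 0.2 -0.2 0.664 0.359 |
```

```bash
cat > go.py <<'E'
import sys,numpy as np
from bench import env
from scipy.spatial.transform import Rotation as R
s=env.get_state();r=R.from_rotvec(s['ee_rot']).as_matrix()
yaw=np.degrees(np.arctan2(r[1,1],r[0,1]))
print('t %.2f tcp mm'%s['t'],np.round(s['tcp_pos']*1000,1),'yaw %.1f tilt %.2f'%(yaw,np.degrees(np.arccos(-r[2,2]))),'F',np.round(s['wrist_force'],1),'open %.1f grip %.1f'%(s['opening']*1e3,s['grip_force']))
a=[float(v) for v in sys.argv[1:]]
if len(a)>=3:
    d=r.T@(np.array(a[:3])-s['tcp_pos']*1000); t=-np.radians(((a[3] if len(a)>3 else 90)-yaw+90)%180-90)
    print('row',np.round(d,1),round(t,3))
E
python3 -m inch '[[[-45,-28,0,-0.05],[-90,-56,0,-0.1],[-135,-84,0,-0.15],[-180,-112,0,-0.2],[-225,-140,0,-0.246]]]' 0 40; python3 go.py 441 210.5 200 90
```

```text
t: 0.78
tcp_pos: [0.3189, 0.3416, 0.3038]
ee_rot: [0.003, -3.142, 0.0]
wrist_force: [0.9, 0.5, -0.0]
opening: 0.0852
grip_force: 0.0
t 0.78 tcp mm [318.9 341.6 303.8] yaw 90.1 tilt 0.00 F [ 0.9  0.5 -0. ] open 85.2 grip 0.0
row [-121.9 -131.3  103.8] 0.002
```

```bash
python3 -m inch '[[[-30,-33,20,0],[-60,-66,45,0],[-90,-98,70,0],[-122,-131,94,0],[-122,-131,94,0]]]' >/dev/null; python3 go.py 441 210.5 98; cat > wl.py <<'E'
import sys,numpy as np,cv2
from bench import env
from h import *
P=env.camera_params('wrist');im,d=env.read_camera('wrist');n=sys.argv[1]
cv2.imwrite(f'pics/{n}.png',im);np.savez(n+'.npz',im=im,d=d,**{k:P[k] for k in('view','fovy','cx','cy')})
# measure: x y zlo zhi zplane  (mm) radius
x,y,lo,hi,zp,rad=[float(v)/1000 for v in sys.argv[2:8]]
W=cloud(P,d);k=(d>0)&(W[...,2]>lo)&(W[...,2]<hi)&(np.hypot(W[...,0]-x,W[...,1]-y)<rad)
m=cv2.morphologyEx(k.astype(np.uint8)*255,cv2.MORPH_OPEN,np.ones((3,3)))
cn=max(cv2.findContours(m,0,2)[0],key=cv2.contourArea);X=(ray(P,cn[:,0],zp)[:,:2]*1000).astype(np.float32)
print('circ',[np.round(t,1) for t in cv2.minEnclosingCircle(X)],'rect',[np.round(t,1) for t in cv2.minAreaRect(X)],'z med %.4f'%np.median(W[...,2][m>0]), 'px',np.round(cn[:,0].mean(0)), 'edge', cn[:,0].min(0),cn[:,0].max(0))
E
python3 wl.py w1 441 210 64 90 72 50
```

```text
t 1.40 tcp mm [440.7 209.7 208. ] yaw 89.7 tilt 0.17 F [-0.8  0.5 -0.3] open 85.2 grip 0.0
row [ -0.6   1.  110. ] -0.005
circ [array([439.7, 212.5]), np.float64(28.0)] rect [array([439.5, 212.5]), array([54.4, 55.2]), np.float64(89.8)] z med 0.0721 px [326. 248.] edge [282 203] [375 292]
```

View pics/w1.png

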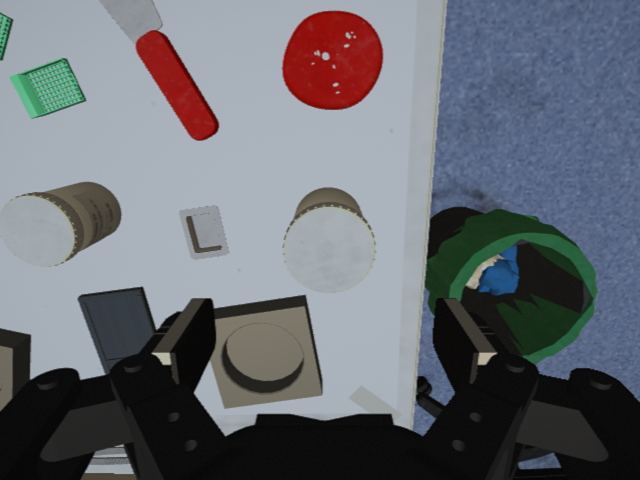

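The wrist view has the large jar's lid at (330,248), centred at (440,212), and the wide well at about (262,350). I'll descend and grasp.

```bash
python3 -m inch '[[[0,2,30,-0.005],[0,2,60,-0.005],[0,2,90,-0.005],[0,2,110,-0.005],[0,2,110,-0.005]]]' 0 >/dev/null; python3 go.py 440 211.5 98; python3 -m inch '[[[0,0,0,0],[0,0,0,0],[0,0,0,0],[0,0,0,0],[0,0,0,0]]]' 255 40 >/dev/null;python3 go.py 440 211.5 98; python3 - <<'E'
import numpy as np,cv2
from h import *
P=np.load('w1.npz');W=cloud(P,P['d'])
k=(W[...,2]>.0)&(W[...,2]<.012)&(np.hypot(W[...,0]-.555,W[...,1]-.158)<.036)&(P['d']>0)
cn=max(cv2.findContours(k.astype(np.uint8),0,2)[0],key=cv2.contourArea);print(cv2.fitEllipse((ray(P,cn[:,0],.004)[:,:2]*1000).astype(np.float32)))
k=(W[...,2]>.015)&(W[...,2]<.03)&(np.hypot(W[...,0]-.555,W[...,1]-.158)<.065)&(P['d']>0)
cn=max(cv2.findContours(k.astype(np.uint8),0,2)[0],key=cv2.contourArea);print(cv2.minAreaRect((ray(P,cn[:,0],.02)[:,:2]*1000).astype(np.float32)))
E
```

```text
t 2.08 tcp mm [438.4 214.6  99.3] yaw 90.4 tilt 0.16 F [0.2 0.3 0.7] open 85.3 grip 0.0
row [-1.6 -3.2  1.3] 0.007
t 2.70 tcp mm [441.  214.4 101.3] yaw 90.3 tilt 0.16 F [-0.5  0.1  6.3] open 53.9 grip 41.0
row [ 1.  -2.9  3.3] 0.005
((559.816650390625, 157.08316040039062), (62.10047149658203, 66.3090591430664), 165.9677276611328)
((550.7107543945312, 159.26271057128906), (87.2099838256836, 84.72957611083984), 9.140499114990234)
```

```bash
python3 -m inch '[[[0,0,-20,0],[0,0,-50,0],[0,0,-50,0]]]' >/dev/null; python3 go.py; python3 -m inch '[[[-30,-14,-50,0],[-60,-28,-50,0],[-90,-42,-50,0],[-110,-55,-50,0],[-110,-55,-50,0]]]' >/dev/null;python3 go.py; python3 go.py 551.5 158.3 105; python3 wl.py w2 551 158 64 160 126 60
```

```text
t 3.08 tcp mm [441.7 214.5 152.1] yaw 90.3 tilt 0.28 F [ 0.7  0.  -0.5] open 53.5 grip 42.2
t 3.70 tcp mm [551.1 158.6 198.9] yaw 90.2 tilt 0.02 F [ 0.1  0.5 -0.7] open 53.7 grip 42.5
t 3.70 tcp mm [551.1 158.6 198.9] yaw 90.2 tilt 0.02 F [ 0.1  0.5 -0.7] open 53.7 grip 42.5
row [-0.4 -0.3 93.9] 0.003
circ [array([552.1, 144. ]), np.float64(39.8)] rect [array([539.5, 140.9]), array([35.4, 79.2]), np.float64(14.0)] z med 0.1412 px [291. 281.] edge [204 227] [382 331]
```

View pics/w2.png

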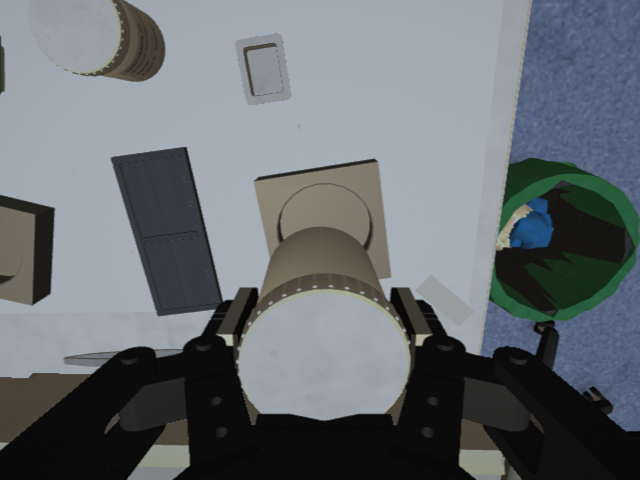

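The jar is upright in the grip, its lid at (325,352), and the well shows behind it at (325,215). The calibrated numbers say it is centred over the well, so I'll lower it.

```bash
python3 -m inch '[[[0,0,30,0],[0,0,60,0],[0,0,80,0],[0,0,90,0],[0,0,95,0]]]' >/dev/null; python3 go.py; python3 -m inch '[[[0,0,0,0],[0,0,0,0]]]' > /dev/null; python3 go.py
```

```text
t 4.38 tcp mm [549.9 159.8 105.1] yaw 90.3 tilt 0.02 F [-5.  -2.8 28.3] open 54.0 grip 42.9
t 4.62 tcp mm [550.6 159.7 105.5] yaw 90.3 tilt 0.06 F [ 0.2 -0.  -0.7] open 53.8 grip 42.4
```

```bash
python3 wl.py w3 551 158 5 30 20 60; python3 - <<'E'
from bench import env
import cv2
im,d=env.read_camera('side');cv2.imwrite('pics/s3.png',cv2.resize(im[200:380,120:420],None,fx=2.6,fy=2.6))
E
```

```text
circ [array([535.6, 156.8]), np.float64(48.9)] rect [array([534.2, 156.4]), array([54. , 84.1]), np.float64(9.0)] z med 0.0200 px [317. 242.] edge [212 182] [415 298]
```

View pics/s3.png

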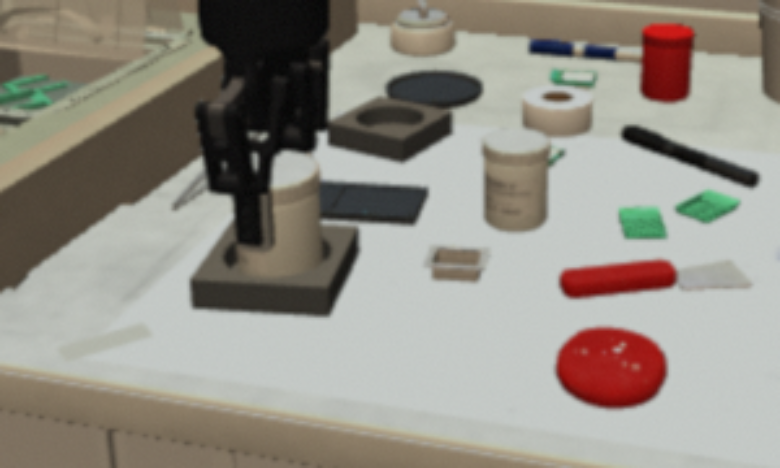

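The jar stands inside the well of the wide holder (crop around (285,225)). I'll release it and rise.

```bash
python3 -m inch '[[[0,0,0,0],[0,0,0,0],[0,0,0,0]]]' 0 >/dev/null;python3 go.py; python3 -m inch '[[[0,0,-25,0],[0,0,-60,0],[0,0,-100,0],[20,0,-100,0],[60,-20,-100,0]]]' > /dev/null; python3 go.py 432 31.5 200; python3 wl.py w4 552 158 64 95 76 45
```

```text
t 5.10 tcp mm [550.3 159.5 104.8] yaw 90.3 tilt 0.01 F [ 0.1 -0.4  0.4] open 85.2 grip 0.0
t 5.72 tcp mm [491.4 139.7 205.6] yaw 90.4 tilt 0.19 F [-0.5 -0.6 -0.1] open 85.2 grip 0.0
row [  60.1 -107.8    5.4] 0.006
circ [array([547.3, 157.4]), np.float64(29.7)] rect [array([547.3, 157.6]), array([58.6, 54.1]), np.float64(0.4)] z med 0.0761 px [352. 335.] edge [308 296] [396 379]
```

The large jar is seated: its top is at 76 mm, as expected. Next is the small jar.

```bash
python3 -m inch '[[[30,-54,5,0.006],[60,-108,5,0.006],[60,-108,5,0.006],[60,-108,5,0.006]]]' >/dev/null;  python3 go.py 432 31.5 94;python3 wl.py w5 432 31 52 80 60 45
```

```text
t 6.28 tcp mm [431.6  30.8 200.2] yaw 89.9 tilt 0.07 F [ 0.1 -0.2  1. ] open 85.5 grip 0.0
row [ -0.3   0.7 106.2] -0.002
circ [array([430.7,  33.1]), np.float64(23.8)] rect [array([430.5,  33.2]), array([46. , 46.7]), np.float64(89.9)] z med 0.0601 px [326. 246.] edge [289 208] [366 282]
```

```bash
python3 -m inch '[[[0,1,30,0],[0,1,60,0],[0,1,90,0],[0,1,105,0],[0,1,105,0]]]' 0 >/dev/null; python3 go.py; python3 -m inch '[[[0,0,0,0],[0,0,0,0],[0,0,0,0],[0,0,0,0],[0,0,0,0]]]' 255 40 >/dev/null;python3 go.py; python3 -m inch '[[[0,0,-20,0],[0,0,-60,0],[0,0,-100,0],[0,0,-100,0]]]' >/dev/null; python3 go.py 566.5 -85.2 200
```

```text
t 6.95 tcp mm [430.8  33.1  93.8] yaw 90.1 tilt 0.13 F [-0.2 -0.1  0.4] open 85.7 grip 0.0
t 7.58 tcp mm [431.8  32.1  95.7] yaw 90.0 tilt 0.13 F [-0.5  0.8  6.7] open 45.5 grip 40.2
t 8.07 tcp mm [433.   31.6 197.7] yaw 89.9 tilt 0.36 F [ 0.7  0.6 -0.5] open 45.2 grip 41.0
row [-133.7 -116.7   -1.4] -0.001
```

```bash
python3 -m inch '[[[-33,-29,0,0],[-67,-58,0,0],[-100,-88,0,0],[-134,-117,0,0],[-134,-117,0,0]]]' >/dev/null; python3 go.py 567 -85.2 200;python3 wl.py w6 566 -85 14 30 20 70; python3 - <<'E'
import numpy as np,cv2
from h import *
P=np.load('w6.npz');W=cloud(P,P['d']);Z=W[...,2]
k=(Z>.14)&(Z<.18)&(P['d']>0)&(P['im'].min(-1)>90)
q=np.argwhere(k)[:,::-1];h=.167;X=ray(P,q,h);print('lid z',np.median(Z[k]),cv2.minEnclosingCircle((X[:,:2]*1000).astype(np.float32)),'px',q.mean(0),q.min(0),q.max(0))
E
```

```text
t 8.70 tcp mm [566.6 -87.4 193.6] yaw 89.8 tilt 0.05 F [-0.6  1.5 -1.1] open 45.5 grip 41.1
row [-0.4  2.2 -6.4] -0.004
circ [array([566.3, -84. ]), np.float64(50.6)] rect [array([566.1, -83.8]), array([72. , 72.9]), np.float64(75.7)] z med 0.0201 px [332. 217.] edge [267 167] [394 269]
lid z 0.15814050362855964 ((580.6846313476562, -93.63178253173828), 58.84636688232422) px [323.16224994 348.43330627] [118 273] [480 441]
```

View pics/w6.png

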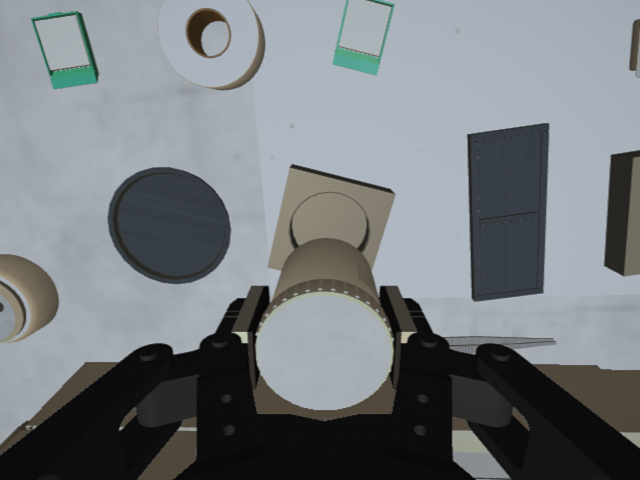

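The jar is in the grip with its lid at (325,350), and the narrow holder is at (332,217), centred at (566.3,-84.5). I'll shift y by +2.5 mm and lower.

```bash
python3 -m inch '[[[0,2.5,25,0],[0,2.5,50,0],[0,2.5,75,0],[0,2.5,75,0]]]' >/dev/null; python3 go.py 566.8 -84.6 100; python3 -m inch '[[[0,0,8,0],[0,0,15,0],[0,0,20,0],[0,0,20,0]]]' > /dev/null; python3 go.py
```

```text
t 9.25 tcp mm [561.9 -81.3 117.6] yaw 90.0 tilt 0.36 F [-1.  -0.5  0.3] open 45.2 grip 41.1
row [-5.  -3.3 17.6] 0.0
t 9.75 tcp mm [565.1 -82.7 100. ] yaw 90.0 tilt 0.03 F [ 0.1 -0.2 -1.2] open 45.5 grip 41.1
```

```bash
python3 -m inch '[[[0,0,1,0],[0,0,1,0]]]' >/dev/null; python3 go.py;  python3 -m inch '[[[0,0,1,0],[0,0,1,0],[0,0,1,0]]]' 0 >/dev/null;python3 go.py; python3 -m inch '[[[0,0,-25,0],[0,0,-60,0],[0,0,-100,0],[40,0,-100,0],[80,0,-100,0]]]' > /dev/null; python3 go.py 444 -65.3 150 77; python3 wl.py w7 566 -85 54 90 64 45
```

```text
t 10.00 tcp mm [565.4 -82.7  99.8] yaw 90.0 tilt 0.08 F [-0.2  1.5  6.6] open 45.2 grip 41.5
t 10.38 tcp mm [564.8 -82.7  97.7] yaw 90.0 tilt 0.02 F [-0.3  0.5 -0.1] open 85.5 grip 0.0
t 11.00 tcp mm [484.4 -82.7 198.3] yaw 90.0 tilt 0.08 F [-0.6 -0.2  0.3] open 85.8 grip 0.0
row [40.5 17.4 48.3] 0.226
circ [array([562.1, -81.4]), np.float64(25.6)] rect [array([561.9, -81.4]), array([50.7, 45.9]), np.float64(0.0)] z med 0.0641 px [328. 364.] edge [290 330] [361 397]
```

Both jars are seated; the small one's top is at 64 mm. Next is block A, with the fingers part-closed to keep clear of the roll.

```bash
python3 -m inch '[[[15,6,20,0.1],[30,12,40,0.2],[40,17,48,0.226],[40,17,48,0.226]]]' 110 40 >/dev/null;  python3 go.py 444 -65.3 80 77; python3 wl.py w8 444 -65 8 25 13 35
```

```text
t 11.55 tcp mm [444.1 -65.2 149.6] yaw 77.1 tilt 0.09 F [ 0.6 -0.  -0.3] open 48.4 grip 0.0
row [-0.  -0.2 69.6] 0.001
circ [array([443.7, -63.8]), np.float64(24.6)] rect [array([443.1, -63.5]), array([28.3, 41.7]), np.float64(76.9)] z med 0.0126 px [336. 232.] edge [302 214] [350 281]
```

View pics/w8.png

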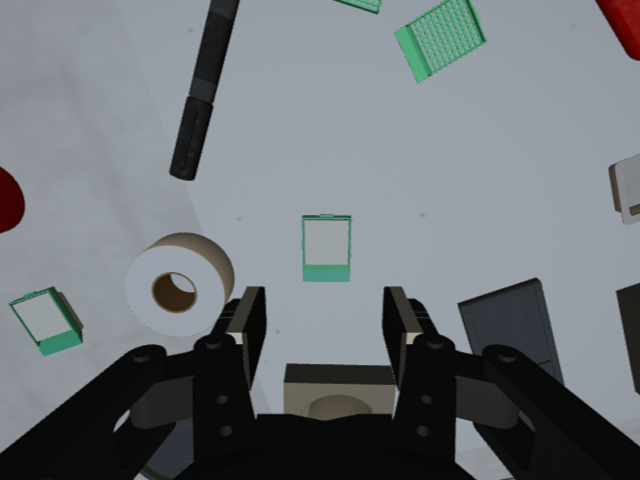

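Block A is at (327,248), square to the fingers and wax-filled. I'll descend and grip.

```bash
python3 -m inch '[[[0,1,30,0],[0,1,55,0],[0,1,65,0],[0,1,69,0],[0,1,69,0]]]' >/dev/null; python3 go.py; python3 -m inch '[[[0,0,0,0],[0,0,0,0],[0,0,0,0],[0,0,0,0]]]' 255 30 >/dev/null;python3 go.py; python3 -m inch '[[[0,0,-20,0],[0,0,-50,0],[0,0,-70,0],[0,0,-70,0]]]' >/dev/null; python3 go.py 561.5 42 150 97.8; python3 wl.py w9 561 42 5.5 9 7 90;python3 - <<'E'
import math
a=math.radians(7.8);print([(561.5+s*30*math.cos(a),42+s*30*math.sin(a)) for s in(1,-1)])
E
```

```text
t 12.22 tcp mm [445.7 -64.9  81.3] yaw 77.0 tilt 0.05 F [-0.2 -0.5 -0. ] open 48.5 grip 0.0
t 12.72 tcp mm [445.7 -64.8  81.7] yaw 77.0 tilt 0.09 F [-0.5  0.5  6.1] open 27.1 grip 29.6
t 13.22 tcp mm [446.3 -65.  152.2] yaw 77.0 tilt 0.21 F [0.5 0.4 0.1] open 27.3 grip 29.8
row [-88.2 130.1   2.5] -0.363
circ [array([551.2,  42.8]), np.float64(58.2)] rect [array([550.8,  42.7]), array([105.6,  52. ]), np.float64(7.9)] z med 0.0072 px [516. 328.] edge [458 276] [566 403]
[(591.2224352141433, 46.071467173029134), (531.7775647858567, 37.928532826970866)]
```

View pics/w9.png

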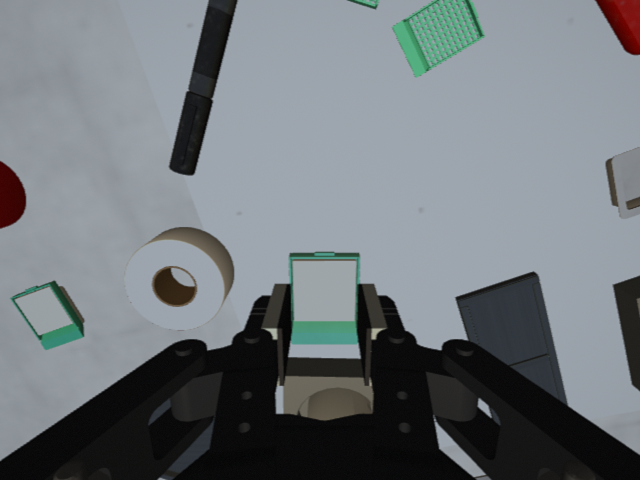

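```bash
python3 -m inch '[[[-29,35,0,-0.09],[-58,70,0,-0.18],[-87,105,0,-0.27],[-115,140,0,-0.363],[-115,140,0,-0.363]]]' >/dev/null; python3 go.py 590 45.8 85 97.8; python3 wl.py w10 545 39 5.5 9 7 90
```

```text
t 13.90 tcp mm [590.2  47.7 149.3] yaw 98.0 tilt 0.02 F [-0.2  0.4  0.1] open 27.2 grip 29.8
row [ 0.5 -1.9 64.3] 0.003
circ [array([557. ,  43.7]), np.float64(62.8)] rect [array([556.8,  43.7]), array([114.9,  51.8]), np.float64(7.9)] z med 0.0070 px [325. 175.] edge [277  85] [373 283]
```

```bash
python3 -m inch '[[[0,-1,25,0],[0,-1,50,0],[0,-1,60,0],[0,-1,66,0],[0,-1,66,0]]]' >/dev/null; python3 go.py; python3 -m inch '[[[0,0,0,0],[0,0,0,0]]]' 170 >/dev/null;python3 go.py; python3 -m inch '[[[0,0,-20,0],[0,0,-60,0],[0,0,-100,0],[50,0,-100,0],[90,0,-100,0]]]' >/dev/null; python3 go.py 453 -247.3 160 97; python3 wl.py w11 590 46 9 30 16 35
```

```text
t 14.57 tcp mm [586.7  44.4  86.6] yaw 97.8 tilt 0.19 F [-9.  -1.6 16.2] open 27.3 grip 31.6
t 14.82 tcp mm [588.9  44.6  85.4] yaw 97.8 tilt 0.05 F [0.4 0.3 0.7] open 28.7 grip 0.7
t 15.45 tcp mm [498.7  32.5 185.3] yaw 97.8 tilt 0.07 F [-0.9 -0.5 -0. ] open 28.2 grip 0.6
row [  83.3 -271.    25.3] 0.014Traceback (most recent call last):
  File "wl.py", line 10, in <module>
    cn=max(cv2.findContours(m,0,2)[0],key=cv2.contourArea);X=(ray(P,cn[:,0],zp)[:,:2]*1000).astype(np.float32)
ValueError: max() iterable argument is empty
```

View pics/w11.png

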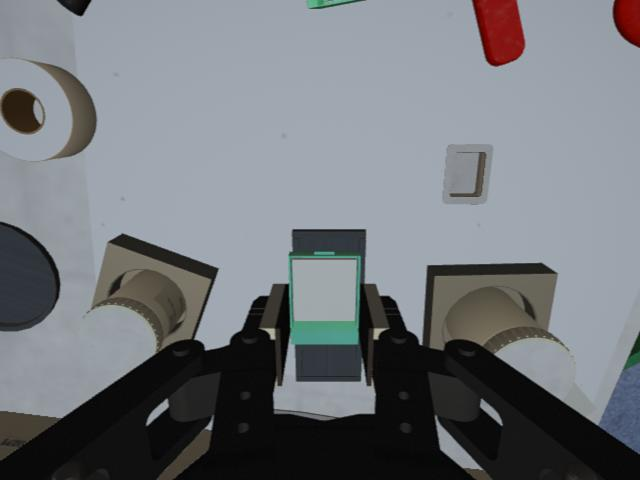

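The block at (325,300) is still lightly held, because count 170 only opens the fingers to 28 mm. I'll re-grip, go back down and open wider.

```bash
python3 -m inch '[[[0,0,0,0],[0,0,0,0]]]' 255 30 >/dev/null; python3 go.py; python3 -m inch '[[[-50,0,0,0],[-92,0,0,0],[-92,0,40,0],[-92,0,80,0],[-92,0,99,0]]]' >/dev/null; python3 -m inch '[[[0,0,0,0],[0,0,0,0]]]' >/dev/null;python3 go.py;  python3 -m inch '[[[0,0,0,0],[0,0,0,0],[0,0,0,0]]]' 120 >/dev/null;python3 go.py
```

```text
t 15.75 tcp mm [501.1  32.6 185.3] yaw 97.8 tilt 0.12 F [-0.1  0.7 -0.1] open 27.4 grip 30.4
t 16.62 tcp mm [591.7  45.3  85.7] yaw 97.8 tilt 0.03 F [-0.6 -0.5  1. ] open 27.5 grip 34.6
t 17.00 tcp mm [590.9  45.2  86.2] yaw 97.8 tilt 0.03 F [0.5 0.4 0.4] open 45.1 grip 0.0
```

```bash
python3 -m inch '[[[0,0,-30,0],[0,0,-60,0],[0,0,-90,0],[50,0,-90,0],[95,0,-90,0]]]' >/dev/null; python3 wl.py w11 590 46 9 30 16 35;  python3 go.py 453 -247.3 160 97
```

```text
circ [array([588.2,  45.2]), np.float64(25.6)] rect [array([588.1,  44.9]), array([43.1, 28.7]), np.float64(7.9)] z med 0.0177 px [325. 356.] edge [304 334] [343 385]
t 17.68 tcp mm [487.8  32.4 174.7] yaw 97.8 tilt 0.53 F [-6.7 -0.4 -0.4] open 45.0 grip 0.0
row [  72.3 -272.4   15.1] 0.014
```

```bash
python3 -m inch '[[[15,-55,10,0.014],[30,-110,15,0.014],[45,-165,15,0.014],[60,-220,15,0.014],[72,-272,15,0.014]]]' 120 >/dev/null;  python3 -m inch '[[[0,0,0,0],[0,0,0,0]]]' >/dev/null; python3 go.py 453 -247.3 80 97; python3 wl.py w12 453 -247 8 25 13 35; python3 - <<'E'
import numpy as np,cv2
from bench import env
from h import *
P=env.camera_params('top');im,d=env.read_camera('top');cv2.imwrite('pics/t2.png',im);W=cloud(P,d);Z=W[...,2]
k=(Z>.010)&(Z<.04)&(np.hypot(W[...,0]-.590,W[...,1]-.046)<.035)
print('A z pct',np.percentile(Z[k],[5,25,50,75,95]),'n',k.sum())
Y=W[k];A=np.c_[Y[:,:2]-Y[:,:2].mean(0),np.ones(len(Y))];print('plane',np.linalg.lstsq(A,Y[:,2],rcond=None)[0],Y.mean(0))
E
```

```text
t 18.55 tcp mm [ 462.  -246.6  160.8] yaw 97.0 tilt 0.05 F [-0.6  0.8  0.1] open 45.1 grip 0.0
row [ 9.   0.3 80.8] -0.0
circ [array([ 452.3, -245.8]), np.float64(24.5)] rect [array([ 452. , -245.9]), array([40.6, 28.4]), np.float64(7.0)] z med 0.0126 px [341. 218.] edge [303 196] [350 260]
A z pct [0.01145693 0.01646611 0.01777717 0.01904978 0.02080843] n 409
plane [-0.00280166 -0.02946125  0.0174331 ] [0.58849147 0.04362936 0.0174331 ]
```

Block A is level on the bay floor. Now I'll grasp B.

```bash
python3 -m inch '[[[9,0.5,25,0],[9,0.5,50,0],[9,0.5,70,0],[9,0.5,80,0],[9,0.5,80,0]]]' >/dev/null; python3 go.py 452.5 -246 80 97; python3 -m inch '[[[0,0,0,0],[0,0,0,0],[0,0,0,0]]]' 255 30 >/dev/null;python3 go.py; python3 -m inch '[[[0,0,-20,0],[0,0,-50,0],[0,0,-80,0],[0,0,-80,0]]]' >/dev/null; python3 go.py 531.7 38.5 160 97.8
```

```text
t 19.27 tcp mm [ 453.1 -246.5   80.5] yaw 97.1 tilt 0.08 F [ 0.  -0.3  0.6] open 45.1 grip 0.0
row [0.6 0.6 0.5] 0.001
t 19.65 tcp mm [ 453.8 -247.8   81.7] yaw 97.0 tilt 0.10 F [0.7 1.1 5.5] open 27.3 grip 30.1
t 20.15 tcp mm [ 454.5 -248.6  163.1] yaw 97.0 tilt 0.28 F [-0.3  0.8 -0.3] open 27.0 grip 29.6
row [-111.5  275.6    2.6] -0.014
```

```bash
python3 -m inch '[[[-22,55,0,-0.014],[-44,110,0,-0.014],[-66,165,0,-0.014],[-88,220,0,-0.014],[-110,275,0,-0.014]]]' >/dev/null;  python3 -m inch '[[[0,0,0,0],[0,0,0,0]]]' >/dev/null; python3 go.py 531 39 85 97.8; python3 wl.py w13 590 46 10 30 16 35
```

```text
t 21.02 tcp mm [528.2  38.7 160. ] yaw 97.8 tilt 0.10 F [ 0.2 -0.5  0.3] open 27.1 grip 29.7
row [-3.  -0.1 75. ] 0.001
circ [array([602.9,  46.9]), np.float64(15.3)] rect [array([603.3,  46.9]), array([11.6, 28.7]), np.float64(7.9)] z med 0.0178 px [327. 356.] edge [299 346] [342 361]
```

View pics/w13.png

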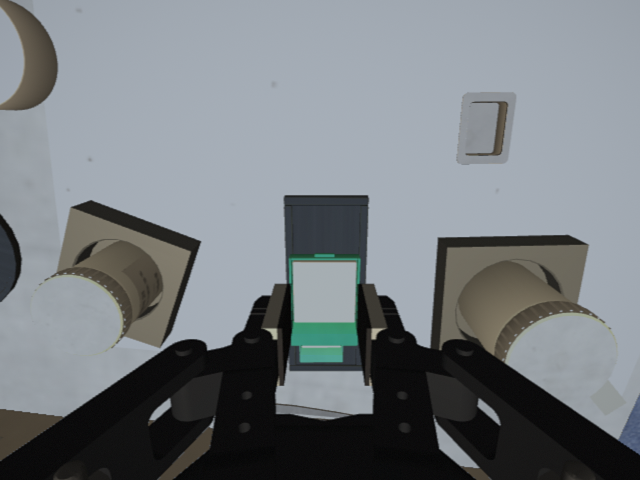

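Block B is in the grip at (325,300) over the near bay, and the far block's end shows at (320,353). I'll lower it.

```bash
python3 -m inch '[[[-2,0,25,0],[-2,0,50,0],[-2,0,65,0],[-2,0,72,0],[-2,0,76,0]]]' >/dev/null;  python3 -m inch '[[[0,0,0,0],[0,0,0,0]]]' >/dev/null; python3 go.py; python3 -m inch '[[[0,0,0,0],[0,0,0,0],[0,0,0,0]]]' 120 >/dev/null; python3 -m inch '[[[0,0,-20,0],[0,0,-60,0],[0,0,-100,0],[50,0,-100,0],[90,0,-100,0]]]' >/dev/null; python3 -m inch '[[[0,0,0,0],[0,0,0,0]]]' >/dev/null; python3 go.py 445 -154 180 90;python3 wl.py w14 531 39 9 30 16 35;python3 - <<'E'
import numpy as np
from h import *
P=np.load('w14.npz');W=cloud(P,P['d']);Z=W[...,2]
for c in((.531,.039),(.588,.045)):
    k=(Z>.010)&(Z<.04)&(np.hypot(W[...,0]-c[0],W[...,1]-c[1])<.028);print(k.sum(),np.percentile(Z[k],[10,50,90]))
E
```

```text
t 21.95 tcp mm [530.6  38.4  86.6] yaw 97.8 tilt 0.10 F [-5.8 -2.5 12.3] open 27.0 grip 31.1
t 23.20 tcp mm [442.7  26.8 185.2] yaw 97.8 tilt 0.10 F [0.4 0.8 0.1] open 45.3 grip 0.0
row [  22.3 -179.4    5.3] 0.136
circ [array([529.4,  37.9]), np.float64(25.4)] rect [array([529.2,  38.2]), array([42.8, 28.7]), np.float64(7.8)] z med 0.0176 px [335. 340.] edge [304 320] [342 370]
1977 [0.01595145 0.01763977 0.0186251 ]
1135 [0.01618424 0.01769558 0.01849191]
```

```bash
python3 - <<'E'
import numpy as np,cv2
from h import *
P=np.load('w14.npz');W=cloud(P,P['d']);Z=W[...,2]
a=np.radians(7.8);ex=np.array([np.cos(a),np.sin(a)]);ey=np.array([-ex[1],ex[0]])
o=W[...,:2]-np.array([.5616,.043]);s=o@ex*1e3;t=o@ey*1e3
for s0 in range(-60,61,8):
    r=[]
    for t0 in(-23.5,-18,-9,0,9,18,23.5):
        k=(abs(s-s0)<3)&(abs(t-t0)<2)&(P['d']>0); r.append('%5.1f'%(np.median(Z[k])*1e3) if k.sum()>2 else '  -  ')
    print(s0,r)
cv2.imwrite('pics/c14.png',cv2.resize(P['im'][210:410,240:440],None,fx=3,fy=3,interpolation=cv2.INTER_CUBIC))
E
python3 -m inch '[[[5,-36,5,0.03],[10,-72,5,0.06],[15,-108,5,0.1],[22,-145,5,0.136],[22,-179,5,0.136]]]' 0 >/dev/null; python3 -m inch '[[[0,0,0,0],[0,0,0,0]]]' >/dev/null; python3 go.py 445 -154 90 90; python3 wl.py w15 445 -154 20 40 25 45
```

```text
-60 ['  6.1', '  6.5', '  6.4', '  6.6', '  6.3', '  6.0', '  6.3']
-52 ['  7.2', '  5.4', '  6.6', ' 13.1', '  6.4', '  5.2', '  6.9']
-44 ['  7.0', '  5.4', ' 17.6', ' 17.9', ' 17.8', '  5.1', '  6.7']
-36 ['  7.0', '  5.3', ' 17.7', ' 17.7', ' 17.7', '  5.3', '  6.9']
-28 ['  7.2', '  5.3', ' 17.6', ' 17.8', ' 17.7', '  5.3', '  6.8']
-20 ['  6.9', '  5.4', ' 17.0', ' 17.3', ' 16.8', '  5.3', '  6.8']
-12 ['  7.1', '  5.5', ' 18.2', ' 18.4', ' 18.3', '  5.2', '  6.9']
-4 ['  6.8', '  5.4', '  6.9', '  6.8', '  6.8', '  5.5', '  7.0']
4 ['  7.1', '  5.5', '  7.8', ' 14.4', '  7.6', '  5.9', '  7.0']
12 ['  7.2', '  5.4', ' 17.0', ' 17.3', ' 17.4', '  5.2', '  7.3']
20 ['  7.1', '  5.8', ' 17.9', ' 17.9', ' 17.8', '  5.3', '  6.9']
28 ['  6.8', '  5.6', ' 17.9', ' 17.7', ' 17.8', '  5.2', '  7.1']
36 ['  6.9', '  5.7', '  -  ', '  -  ', '  -  ', '  5.4', '  7.1']
44 ['  -  ', '  -  ', '  -  ', '  -  ', '  -  ', '  4.8', '  -  ']
52 ['  -  ', '  -  ', '  -  ', '  -  ', '  -  ', '  -  ', '  -  ']
60 ['  -  ', '  -  ', '  -  ', '  -  ', '  -  ', '  -  ', '  -  ']
t 24.12 tcp mm [ 444.5 -153.3  179.6] yaw 90.0 tilt 0.04 F [0.1 0.5 0.2] open 85.6 grip 0.0
row [-0.5 -0.8 89.6] 0.0
circ [array([ 445. , -153.6]), np.float64(29.3)] rect [array([ 444.8, -153.5]), array([58.1, 57.3]), np.float64(0.0)] z med 0.0251 px [324. 240.] edge [278 196] [368 283]
```

View pics/c14.png

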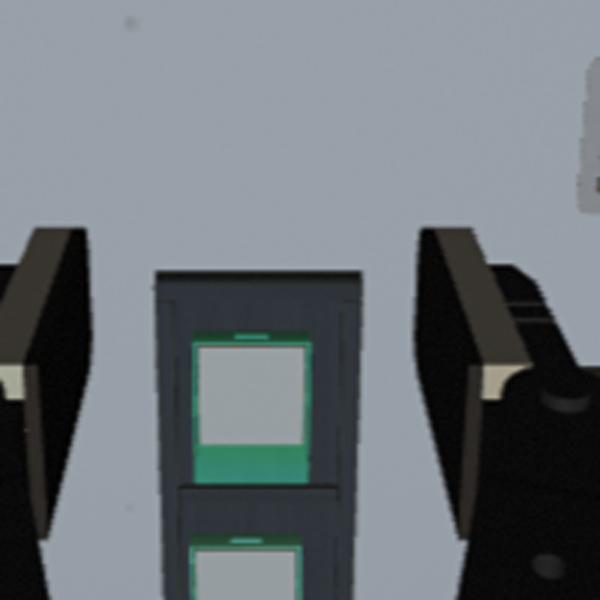

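Both blocks sit level, one in each bay, as the crop shows at (250,410) and (245,590). Now the roll, centred at (445,-153.6).

```bash
python3 -m inch '[[[0,0,30,0],[0,0,60,0],[0,0,85,0],[0,0,95,0],[0,0,95,0]]]' 0 >/dev/null; python3 go.py; python3 -m inch '[[[0,0,0,0],[0,0,0,0],[0,0,0,0],[0,0,0,0]]]' 255 35 >/dev/null;python3 go.py; python3 -m inch '[[[0,0,-20,0],[0,0,-50,0],[0,0,-80,0],[0,0,-80,0]]]' >/dev/null; python3 go.py 568.5 -199 165 90
```

```text
t 24.80 tcp mm [ 444.1 -152.7   84.6] yaw 90.1 tilt 0.07 F [-0.7  0.7  0.9] open 85.2 grip 0.0
t 25.30 tcp mm [ 444.9 -153.7   86.2] yaw 90.0 tilt 0.12 F [-1.4  1.8  6.1] open 56.2 grip 35.7
t 25.80 tcp mm [ 445.9 -154.3  167.5] yaw 90.0 tilt 0.33 F [-0.2 -1.6 -1. ] open 56.0 grip 37.5
row [-122.6  -44.7    3.2] 0.0
```

```bash
python3 -m inch '[[[-31,-15,0,0],[-62,-30,0,0],[-93,-40,0,0],[-123,-45,0,0],[-123,-45,0,0]]]' >/dev/null; python3 -m inch '[[[0,0,0,0],[0,0,0,0]]]' >/dev/null; python3 go.py 568.5 -199 165 90; python3 wl.py w16 568 -199 1 10 8 48; python3 - <<'E'
import numpy as np,cv2
from h import *
P=np.load('w16.npz');g=cv2.cvtColor(P['im'],cv2.COLOR_BGR2GRAY)
W=cloud(P,P['d']);k=((W[...,2]>.003)&(W[...,2]<.011)&(g<75)&(np.hypot(W[...,0]-.5685,W[...,1]+.199)<.05)).astype(np.uint8)
q=np.argwhere(k)[:,::-1];X=ray(P,q,.006)*1e3;print('y range',np.percentile(X[:,1],[.5,99.5]),'x min',np.percentile(X[:,0],.5))
E
```

```text
t 26.68 tcp mm [ 566.1 -198.   164.4] yaw 90.0 tilt 0.09 F [0.6 0.2 0. ] open 56.1 grip 37.5
row [-2.4 -1.  -0.6] 0.0
circ [array([ 567. , -198.2]), np.float64(43.5)] rect [array([ 553.7, -198.5]), array([59.4, 86.1]), np.float64(1.0)] z med 0.0035 px [320. 221.] edge [256 174] [390 266]
y range [-240.28028254 -155.67513439] x min 524.9803369833477
```

View pics/w16.png

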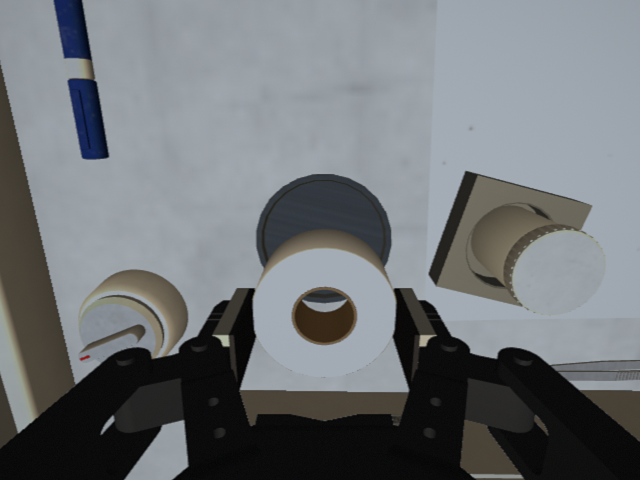

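The roll is held with its core at (325,315). The dish behind it at (324,238) is centred at about (568,-198.3). I'll shift x by +2 mm and lower.

```bash
python3 -m inch '[[[-2,0,25,0],[-2,0,50,0],[-2,0,65,0],[-2,0,72,0],[-2,0,76,0]]]' >/dev/null;  python3 -m inch '[[[0,0,0,0],[0,0,0,0]]]' >/dev/null; python3 go.py; python3 -m inch '[[[0,0,0,0],[0,0,0,0],[0,0,0,0]]]' 60 >/dev/null; python3 go.py; python3 -m inch '[[[0,0,-20,0],[0,0,-60,0],[0,0,-100,0],[50,0,-100,0],[100,0,-100,0]]]' 0 >/dev/null; python3 -m inch '[[[50,0,-20,0],[60,0,-60,0],[60,0,-60,0]]]' >/dev/null; python3 go.py;python3 wl.py w17 568 -198 23 40 28 45;python3 - <<'E'
from bench import env
import cv2
im,d=env.read_camera('top');cv2.imwrite('pics/t3.png',cv2.convertScaleAbs(cv2.resize(im[140:380,140:540],None,fx=2,fy=2,interpolation=cv2.INTER_CUBIC),alpha=1.5))
E
```

```text
t 27.60 tcp mm [ 569.7 -198.6   89.5] yaw 90.0 tilt 0.07 F [-0.4 -0.1 -0.8] open 55.9 grip 37.6
t 27.98 tcp mm [ 569.3 -198.5   88.9] yaw 90.0 tilt 0.01 F [-0.1 -0.1  0.5] open 65.5 grip 0.0
t 28.98 tcp mm [ 409.8 -199.4  251.6] yaw 90.0 tilt 0.32 F [ 0.  -0.5 -0.1] open 85.2 grip 0.0
circ [array([ 568.5, -198.8]), np.float64(30.4)] rect [array([ 568.5, -198.4]), array([60.3, 57.4]), np.float64(0.1)] z med 0.0282 px [326. 376.] edge [295 349] [356 403]
```

View pics/t3.png

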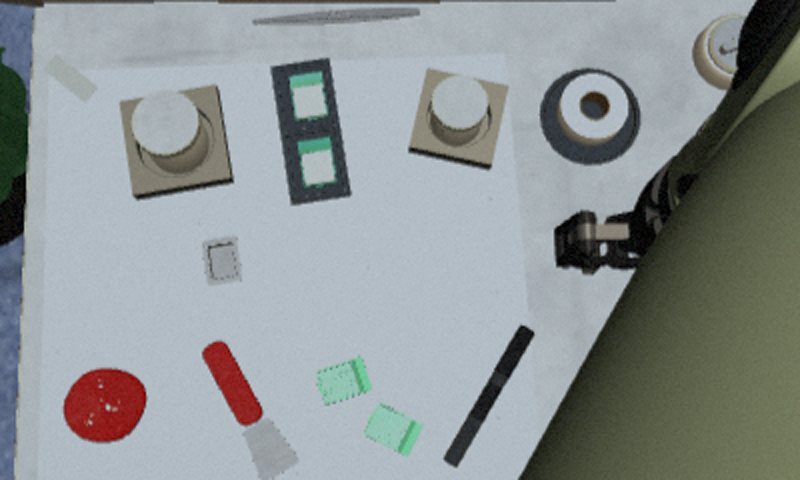

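The top view shows everything in place:
- **Jars:** upright in their holders at (170,125) and (460,105).
- **Blocks:** one in each bay, at (310,98) and (318,163).
- **Roll:** flat in the dish at (594,107), with its top at 28 mm.
- **Mould:** not moved, at (222,260).

I'll hand in.

```bash
python3 -c "
from bench import env
print(env.hand_in())"
```

```text
the job is handed in; nothing more can be done
None
```

The job is handed in after about 29 s of robot time: both jars stand upright in their holders, a block lies lengthwise in each tray bay, the roll is flat in its dish, and the mould and the red look-alike were left alone.

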